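Measure the free travel of a lab brake

TASK

Measure the brake's free travel on the lab rig: with the fingers closed, push the red upright grip of the lever (never grip it) clockwise as seen from above until the resistance clearly firms up, lean on it steadily with about 12 N (never more than 22 N) for a second, then let the lever spring fully back. The lever leaves the black drag pointer where it stopped; now slide the orange marker along the scale until its nose is in line with the tip of the pointer, and let go. Do not touch the pointer yourself, and leave the beakers and the brass weight where they stand.

Things in the scene. Friction and masses are not known exactly. Their poses are not given: they have to be found in the camera images.
- pivot (a point): Vertical axis about which lever, pointer and marker all turn, 93 mm above the bench. Fixed rig: dark blue base 150 x 170 mm, steel drum 116 mm wide, white quadrant scale (top at 76 mm, out to 148 mm from the axis) opposite the red grip. Rig axes: at rest the red grip lies along +y, the lever's tail along -y. Pressing swings the grip clockwise seen from above, towards +x, away from the robot.
- grip (a point): Middle (118 mm above the bench) of the lever's red upright grip, a round post 22 mm wide from 97 to 139 mm high, 170 mm from the pivot axis. The lever is an aluminium bar 16 mm wide, 88 to 98 mm above the bench, from its tail end 88 mm on one side of the axis to 182 mm on the other.
- lever (a joint): Lever angle in rad: 0 at rest, grows as pressed, at most 0.95. A return spring gives 1 N at the grip at rest, up to 4 N in the free travel. Somewhere from 0.28 to 0.62 (hidden in the drum, different every time) the brake bites, and the resistance at the grip then climbs steeply, about 3 N per further mm. Released, the lever springs back to 0 by itself.
- pointer_tip (a point): Tip of the black drag pointer, a thin arm 6 mm wide, 78 to 82 mm above the bench, just over the scale; the tip is 105 mm from the pivot axis. An upright pin on it (to 99 mm high, 75 mm from the axis) is pushed ahead by the lever's tail; light friction keeps it where the lever left it.
- pointer (a joint): Angle of the drag pointer in rad, same direction as the lever; it equals the greatest lever angle reached (it starts between 0 and 0.08).
- marker_nose (a point): Point of the orange marker's nose, 105 mm from the pivot axis, same radius as the pointer's tip, 80 mm above the bench; in line means nose and tip at the same place in plan.
- marker_peg (a point): Centre (105 mm above the bench) of the orange marker's upright peg, 14 x 14 mm square (sides along and across the radius), 85 to 125 mm high, 130 mm from the pivot axis. It stands on a 22 x 34 mm foot (77 to 85 mm high) riding on the rim of the scale, and can be pinched from above or pushed along the arc.
- marker (a joint): Angle of the marker in rad, on the same scale and in the same direction as the pointer (equal values: in line). Range 0 to 1.2; it starts at 0.85 to 1.1. Sliding it takes about 1 N; it stays where it is left.
- beaker_a_mid (a point): Centre of an empty glass beaker, 54 mm wide, 72 mm tall, standing near the rig (bystander).
- beaker_b_mid (a point): Centre of a second such beaker (bystander).
- weight_mid (a point): Centre of a brass weight, 44 mm wide, 54 mm tall, standing near the rig (bystander).

How it is judged:
By the outcome, as a careful person would: the job done as asked, in the order asked, and still so for the second after the job is handed in, with the robot touching nothing.
It also fails if it takes over 67 s, if anything falls off the work surface, if the arm or the gripper's body presses on something with over 40 N, if the wrist force passes 120 N, or if a joint passes its speed limit or range.

ROBOT

A 6-joint arm with a two-finger parallel gripper is mounted at the origin on the work surface. World frame = base frame: x ahead of the robot, y to its left, z up, the work surface at z = 0. Lengths are in m, angles in rad, forces in N, time in s.
With the tool pointing down it reaches from about 0.375 to 0.9 m from the base axis. Payload 3.1 kg.
Tool frame: the origin (TCP) lies at the centre of the arm's flange, where the gripper is bolted on; the fingertips stand 182 mm ahead of it and the grasp point (between the pads) lies 164 mm ahead of it; z points along the fingers, y is the direction in which the jaws open and shut (so a half turn about z gives the same grasp; the last joint's range is limited). The gripper opens to 87 mm and grips with 3 to 60 N. Pads are 19 mm wide; open, the fingers measure 117 mm over their backs; the gripper's body (75 mm by 190 mm) begins 51 mm behind the grasp point.
Start: joints at [1.03, 0.527, 1.433, -0, 1.181, -0.178], TCP at [0.221, 0.585, 0.405] pointing down, gripper open.
Joint ranges: [-3.08, 3.08], [-0.75, 2.2], [0.22, 2.44], [-1.43, 4.57], [0, 2.65], [-2.85, 2.85]. Speed limits (rad/s): [2.79, 2.79, 3.14, 3.14, 3.14, 3.14].

INTERFACE

Orientations are given as a unit quaternion [w, x, y, z].
In Python, from bench import read_state, get_image, job_done gives the robot as it stands.
- The arm moves only by the tool send_rows, never from a script. Its argument "targets" is a list of rows, each a list of 7 numbers: the opening, from 0 (shut) to 1 (fully open), then the shift along the world's x, y, z in m, then the turn, a rotation vector about the world's x, y, z in degrees. A call has 1 to 5 rows; each row shifts and turns the commanded pose from where the row before left it; what a row does not reach is not made up. A row lasts 1/10 s, in which the tool goes at most 50 mm and 8.59 degrees, less where a joint would pass 70% of its speed; a pose out of reach is approached as far as the arm can. A call with a gripper value outside its range is refused whole. The fingers move at their own pace and stop on an object; "force" is the grip in N (left out, the last holds). Time passes only in rows, so rows that do not move let the fingers close. It gives the time, the measured TCP pose, the force and the opening at its end, in the units of the state.
- read_state(): the state, without advancing time (a new reading comes with each control period).
- get_image(name): name is "scene" or "top" or "wrist"; returns a dict with "image" (400x640x3 uint8, red, green, blue), "z_map" (400x640 float32, m along the optical axis (not along the pixel's ray), 0 where there is no reading), "intrinsics" (3x3 intrinsics, pixels), "D" ([k1, k2, p1, p2, k3] as OpenCV has them; the pictures are not rectified), "rvec" (rotation vector, rad) and "tvec" (3), from world to camera coordinates, as OpenCV has them. Camera axes: x right, y down, z forward; pixel columns grow to the right and rows downward; lengths in m; the calibration is good to about 2 mm. A picture is of the moment at which its call begins.
- job_done(): hands the job in, once; it reports no verdict.
The state is a dict: "time": time; "joint_positions": joint angles; "dq": joint speeds; "effort": joint torques, N m; "ee_pos": TCP position; "tool_rot": TCP orientation; "force": force on the tool from outside, world axes, zero at the start; "moment": the same for the moment, N m; "opening": opening from 0.0 (shut) to 1.0 (fully open).
Only numpy, scipy, OpenCV 4.12 (cv2) and the standard library are available. Lean on these libraries where they do the work, as an engineer would, in place of code of your own. Each camera call takes 0.05 s, during which the arm holds its last target.

## Working session

There is one attempt and no reset: what is moved stays moved. The work goes in short steps, Python scripts to look and compute and a tool call to move; the robot and the scene stay as the last step left them, time stands still between calls to the robot, and variables do not carry over. Pictures are saved under pics/ and viewed, and the job is handed in when it is done.

Besides the shell and the picture viewer there is one more tool, called after "Call:" in YAML: its name, and indented under it one key for each argument. send_rows: Moves the arm, as the interface text tells. Its arguments: {"type":"object","properties":{"targets":{"type":"array"},"force":{"type":"number"}},"required":["targets"]}

```bash
mkdir -p pics; ls
cat > h.py <<'E'
import numpy as np, cv2
from bench import read_state, get_image, job_done
def save(n,f):
    d=get_image(n); cv2.imwrite('pics/'+f,d['image'][:,:,::-1]); np.savez('pics/'+f[:-4]+'.npz',**d); return d
def cam(d):
    R=cv2.Rodrigues(np.array(d['rvec'],float))[0]; return R,np.array(d['tvec'],float).reshape(3)
def ray(d,u,v):
    R,t=cam(d); p=cv2.undistortPoints(np.array([[[u,v]]],float),np.array(d['intrinsics']),np.array(d['D']))[0,0]
    return -R.T@t, R.T@np.array([p[0],p[1],1.])
def at_z(d,u,v,z):
    c,r=ray(d,u,v); return c+r*(z-c[2])/r[2]
def at_depth(d,u,v):
    c,r=ray(d,u,v); return c+r*d['z_map'][int(round(v)),int(round(u))]
def proj(d,P):
    return cv2.projectPoints(np.array(P,float).reshape(-1,1,3),np.array(d['rvec'],float),np.array(d['tvec'],float),np.array(d['intrinsics']),np.array(d['D']))[0][:,0]
def cloud(d):
    v,u=np.mgrid[0:400,0:640]; R,t=cam(d)
    p=cv2.undistortPoints(np.stack([u,v],-1).reshape(-1,1,2).astype(float),np.array(d['intrinsics']),np.array(d['D']))[:,0]
    z=d['z_map'].reshape(-1,1); P=np.hstack([p*z,z]); return ((P-t)@R).reshape(400,640,3)
E
python3 - <<'E'
from h import *
for n in ['scene','top','wrist']:save(n,n+'0.png')
s=read_state();print(s)
E
```

```text
pics
{'time': 0.15, 'joint_positions': array([ 1.03048390e+00,  5.28319190e-01,  1.43364179e+00, -9.32599575e-06,
        1.18143654e+00, -1.78457074e-01]), 'dq': array([ 0.00077945, -0.00417845, -0.00392303, -0.0002714 ,  0.00203344,
       -0.00061082]), 'effort': array([ 2.64852260e-04, -4.40428162e+01, -1.76842439e+01,  6.33357768e-02,
        5.51393128e-02, -8.54255836e-05]), 'ee_pos': array([0.22106286, 0.58430921, 0.4039445 ]), 'tool_rot': array([-3.13347841e-04,  1.79940365e-01,  9.83677107e-01, -8.46297650e-04]), 'force': array([ 0.27679936, -0.18634862, -0.54193263]), 'moment': array([-0.00710296,  0.05232411,  0.03681122]), 'opening': 0.9979700604567113}
```

View pics/top0.png

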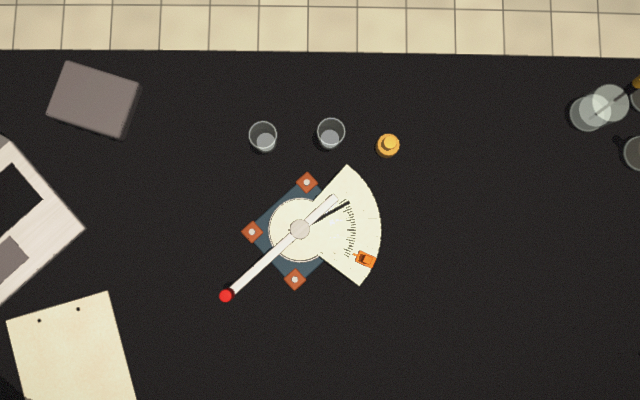

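View pics/scene0.png

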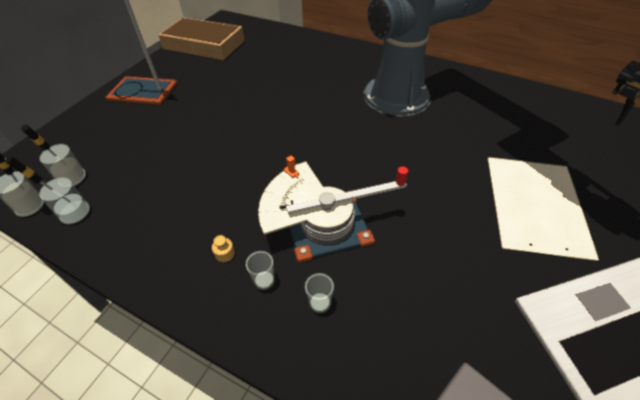

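View pics/wrist0.png

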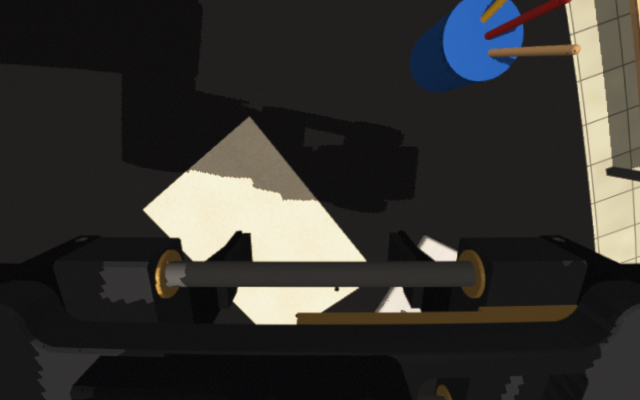

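The top view shows the hub at about (300,229), the red grip at (225,296), the orange marker at about (366,259), and the pointer tip at about (350,203). The beakers are at (263,136) and (331,133), and the weight is at (388,145). Next I turn these into positions.

Run:
```python
from h import *
d=dict(np.load('pics/top0.npz')); im=d['image'].astype(int); C=cloud(d); 
R,t=cam(d); print('cam',-R.T@t)
r,g,b=im[...,0],im[...,1],im[...,2]
red=(r>150)&(g<70)&(b<70); 
v,u=np.nonzero(red); print('red',len(u),u.mean(),v.mean(),np.median(C[red],0), C[red][:,2].max(), at_z(d,u.mean(),v.mean(),.139))
org=(r>180)&(g>80)&(g<150)&(b<60)&(np.mgrid[0:400,0:640][0]>225)
v,u=np.nonzero(org); print('org',len(u),u.mean(),v.mean(),np.median(C[org],0),np.sort(C[org][:,2])[-30:].round(3))
top=org&(C[...,2]>.115); v,u=np.nonzero(top); print('peg',len(u),u.mean(),v.mean(),C[top].mean(0), at_z(d,u.mean(),v.mean(),.125))
for n,(uu,vv) in dict(hub=(300,229),ba=(263,136),bb=(331,133),w=(388,145),tip=(350,203)).items(): print(n,at_depth(d,uu,vv),at_z(d,uu,vv,.08))
print('z near hub',C[229,292:310,2].round(3))
c=cv2.resize(d['image'][150:310,210:400],None,fx=4,fy=4,interpolation=cv2.INTER_CUBIC);cv2.imwrite('pics/topz.png',c[:,:,::-1])
```

```text
cam [0.54697289 0.0154089  1.02356811]
red 122 225.0737704918033 295.4672131147541 [0.46155394 0.15917193 0.13824757] 1.023568105747929 [0.46118984 0.15905627 0.139     ]
org 214 325.64018691588785 253.39719626168224 [ 0.52673481 -0.0746166   0.08389452] [0.124 0.124 0.124 0.124 0.124 0.124 0.124 0.124 0.124 0.125 0.125 0.125
 0.125 0.125 0.125 0.125 0.125 0.125 0.125 0.126 0.126 0.126 0.126 0.126
 0.126 0.126 0.127 0.127 1.024 1.024]
peg 55 366.05454545454546 259.8363636363636 [ 0.52491074 -0.08039584  0.1566825 ] [ 0.52354679 -0.08140392  0.125     ]
hub [0.5764185  0.03426146 0.10287133] [0.57714996 0.03472979 0.08      ]
ba [0.76545799 0.11320741 0.00285797] [0.74894558 0.10581611 0.08      ]
bb [ 0.77256763 -0.02334502  0.00606215] [ 0.75617462 -0.02052894  0.08      ]
w [ 0.74007526 -0.13064577  0.05407331] [ 0.73491122 -0.12673991  0.08      ]
tip [ 0.62636089 -0.05691111  0.07430113] [ 0.62588429 -0.05647694  0.08      ]
z near hub [0.105 0.101 0.101 0.102 0.103 0.105 0.103 0.104 0.103 0.105 0.104 0.103
 0.102 0.102 0.104 0.102 0.102 0.098]
```

View pics/topz.png

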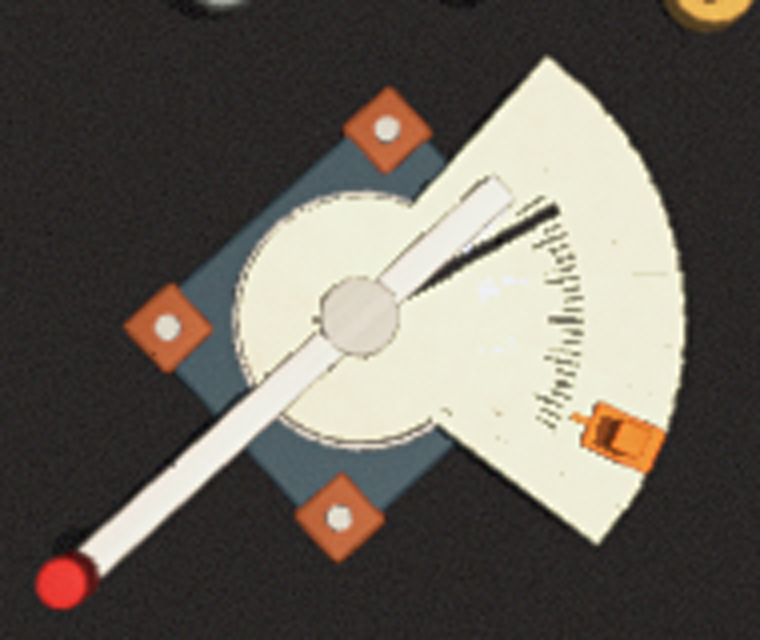

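Call:
send_rows:
  targets:
    - [0,0.0138,-0.0304,0,0,0,4.23]
    - [0,0.0138,-0.0304,0,0,0,4.23]
    - [0,0.0138,-0.0304,0,0,0,4.23]
    - [0,0.0138,-0.0304,0,0,0,4.23]
    - [0,0.0138,-0.0304,0,0,0,4.23]
  force: 40

```text
time: 0.65
ee_pos: [0.2904, 0.4313, 0.4045]
tool_rot: [-0.0, -0.005, 1.0, -0.0]
force: [0.0, -0.1, 0.6]
opening: 0.633
```

Call:
send_rows:
  targets:
    - [0,0.0138,-0.0304,0,0,0,4.23]
    - [0,0.0138,-0.0304,0,0,0,4.23]
    - [0,0.0138,-0.0304,0,0,0,4.23]
    - [0,0.0138,-0.0304,0,0,0,4.23]
    - [0,0.0138,-0.0304,0,0,0,4.23]

```text
time: 1.15
ee_pos: [0.3595, 0.2793, 0.4047]
tool_rot: [-0.0, -0.189, 0.982, -0.0]
force: [0.7, -0.0, -0.2]
opening: 0.175
```

Call:
send_rows:
  targets:
    - [0,0.0138,-0.0304,0,0,0,4.23]
    - [0,0.0138,-0.0304,0,0,0,4.23]
    - [0,0.0138,-0.0304,0,0,0,4.23]
    - [0,0.0138,-0.0304,0,0,0,4.23]
    - [0,0.0138,-0.0304,0,0,0,4.23]

```text
time: 1.65
ee_pos: [0.4285, 0.1272, 0.4047]
tool_rot: [-0.0, -0.366, 0.931, 0.0]
force: [0.5, 1.0, 0.7]
opening: 0.005
```

Call:
send_rows:
  targets:
    - [0,0,0,0,0,0,0]
    - [0,0,0,0,0,0,0]

```text
time: 1.85
ee_pos: [0.4282, 0.1281, 0.4046]
tool_rot: [-0.0, -0.363, 0.932, 0.0]
force: [0.3, -0.0, -0.6]
opening: 0.002
```

Call:
send_rows:
  targets:
    - [0,0,0,-0.0236,0,0,0]
    - [0,0,0,-0.0236,0,0,0]
    - [0,0,0,-0.0236,0,0,0]
    - [0,0,0,-0.0236,0,0,0]
    - [0,0,0,-0.0236,0,0,0]

```text
time: 2.35
ee_pos: [0.4274, 0.1298, 0.286]
tool_rot: [-0.0, -0.365, 0.931, 0.0]
force: [0.9, -0.6, -0.0]
opening: 0.007
```

Run:
```python
from h import *
d=save('scene','s1.png');e=save('top','t1.png')
c=np.hstack([cv2.resize(d['image'][120:260,250:450],None,fx=2,fy=2),cv2.resize(e['image'][170:310,200:400],None,fx=2,fy=2)]);cv2.imwrite('pics/z1.png',c[:,:,::-1]); print(read_state()['ee_pos'],read_state()['force'])
```

```text
[0.42653695 0.12959765 0.28461355] [-0.55789494  0.18047775  0.1472118 ]
```

View pics/z1.png

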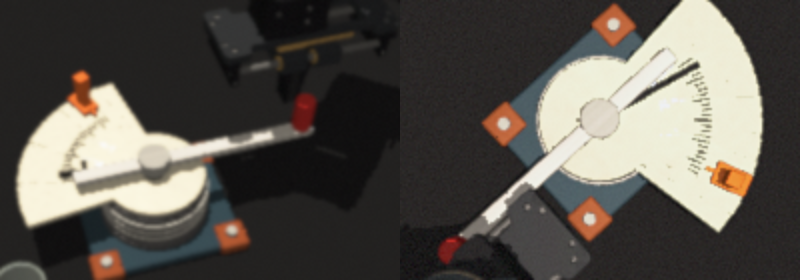

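Call:
send_rows:
  targets:
    - [0,0.0029,0.0027,0,0,0,0]
    - [0,0.0029,0.0027,0,0,0,0]
    - [0,0.0029,0.0027,0,0,0,0]
    - [0,0.0029,0.0027,0,0,0,0]
    - [0,0.0015,0.0014,0,0,0,0]

```text
time: 2.95
ee_pos: [0.4419, 0.1411, 0.2874]
tool_rot: [0.001, -0.364, 0.931, -0.0]
force: [0.3, -0.3, 0.4]
opening: 0.006
```

Call:
send_rows:
  targets:
    - [0,0.0015,0.0014,0,0,0,0]
    - [0,0.0015,0.0014,0,0,0,0]
    - [0,0.0015,0.0014,0,0,0,0]
    - [0,0.0015,0.0014,0,0,0,0]

```text
time: 3.35
ee_pos: [0.447, 0.1463, 0.2866]
tool_rot: [-0.001, -0.364, 0.931, 0.0]
force: [-1.2, -0.5, 0.8]
opening: 0.006
```

Run:
```python
from h import *
s=read_state();print(s['ee_pos'],s['force'],s['moment'])
d=save('scene','s2.png');e=save('top','t2.png')
c=np.hstack([cv2.resize(d['image'][120:260,250:450],None,fx=2,fy=2),cv2.resize(e['image'][170:310,200:400],None,fx=2,fy=2)]);cv2.imwrite('pics/z2.png',c[:,:,::-1])
```

```text
[0.44702615 0.14631421 0.28664028] [-1.23542656 -0.49445859  0.83358017] [-0.03844062  0.24760411 -0.01694685]
```

View pics/z2.png

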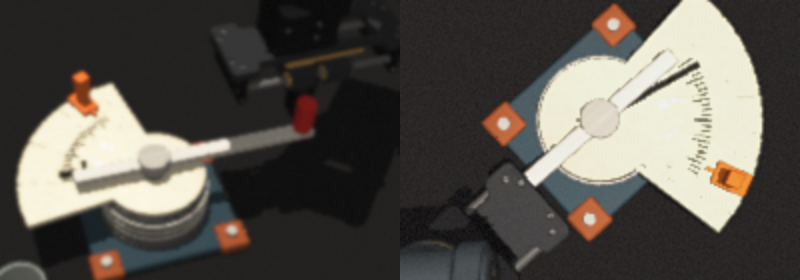

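Run:
```python
import numpy as np
piv=np.array([.5765,.0345]); p0=np.array([.447,.1463])-piv
f=lambda a: piv+np.array([[np.cos(a),np.sin(a)],[-np.sin(a),np.cos(a)]])@p0
a=0
for k in range(3): print('phase1',(f(a+.085)-f(a))/5*1000); a+=.085
while a<.68: print(round(a,3),f(a).round(4),((f(a+.018)-f(a))/3*1000).round(2)); a+=.018
```

```text
phase1 [1.99181962 2.11812311]
phase1 [2.16445224 1.94137512]
phase1 [2.32145612 1.75060915]
0.255 [0.4794 0.1754] [0.85 0.58]
0.273 [0.4819 0.1771] [0.86 0.56]
0.291 [0.4845 0.1788] [0.87 0.54]
0.309 [0.4871 0.1804] [0.88 0.53]
0.327 [0.4898 0.182 ] [0.89 0.51]
0.345 [0.4924 0.1835] [0.9 0.5]
0.363 [0.4951 0.185 ] [0.91 0.48]
0.381 [0.4979 0.1864] [0.92 0.46]
0.399 [0.5006 0.1878] [0.92 0.45]
0.417 [0.5034 0.1892] [0.93 0.43]
0.435 [0.5062 0.1905] [0.94 0.41]
0.453 [0.509  0.1917] [0.95 0.4 ]
0.471 [0.5118 0.1929] [0.95 0.38]
0.489 [0.5147 0.194 ] [0.96 0.36]
0.507 [0.5176 0.1951] [0.97 0.34]
0.525 [0.5205 0.1962] [0.97 0.33]
0.543 [0.5234 0.1971] [0.98 0.31]
0.561 [0.5263 0.1981] [0.98 0.29]
0.579 [0.5293 0.1989] [0.99 0.27]
0.597 [0.5323 0.1998] [0.99 0.26]
0.615 [0.5352 0.2005] [1.   0.24]
0.633 [0.5382 0.2012] [1.   0.22]
0.651 [0.5412 0.2019] [1.01 0.2 ]
0.669 [0.5443 0.2025] [1.01 0.18]
```

Call:
send_rows:
  targets:
    - [0,0.002,0.0021,0,0,0,-0.97]
    - [0,0.002,0.0021,0,0,0,-0.97]
    - [0,0.002,0.0021,0,0,0,-0.97]
    - [0,0.002,0.0021,0,0,0,-0.97]
    - [0,0.002,0.0021,0,0,0,-0.97]

```text
time: 3.95
ee_pos: [0.4573, 0.1571, 0.2866]
tool_rot: [-0.0, -0.324, 0.946, 0.0]
force: [-1.5, 0.0, 0.4]
opening: 0.004
```

Call:
send_rows:
  targets:
    - [0,0.0022,0.0019,0,0,0,-0.97]
    - [0,0.0022,0.0019,0,0,0,-0.97]
    - [0,0.0022,0.0019,0,0,0,-0.97]
    - [0,0.0022,0.0019,0,0,0,-0.97]
    - [0,0.0022,0.0019,0,0,0,-0.97]

```text
time: 4.45
ee_pos: [0.4683, 0.1666, 0.2867]
tool_rot: [-0.0, -0.283, 0.959, 0.0]
force: [-2.3, 1.1, -0.4]
opening: 0.009
```

Call:
send_rows:
  targets:
    - [0,0.0023,0.0018,0,0,0,-0.97]
    - [0,0.0023,0.0018,0,0,0,-0.97]
    - [0,0.0023,0.0018,0,0,0,-0.97]
    - [0,0.0023,0.0018,0,0,0,-0.97]

```text
time: 4.85
ee_pos: [0.4776, 0.1737, 0.2867]
tool_rot: [-0.0, -0.251, 0.968, 0.0]
force: [-2.9, 1.0, 0.4]
opening: 0.005
```

Call:
send_rows:
  targets:
    - [0,0.0009,0.0006,0,0,0,-0.34]
    - [0,0.0009,0.0006,0,0,0,-0.34]

```text
time: 5.05
ee_pos: [0.4793, 0.1748, 0.2867]
tool_rot: [-0.0, -0.246, 0.969, 0.0]
force: [-3.5, 1.1, -0.3]
opening: 0.006
```

Call:
send_rows:
  targets:
    - [0,0.0009,0.0006,0,0,0,-0.34]
    - [0,0.0009,0.0006,0,0,0,-0.34]
    - [0,0.0009,0.0006,0,0,0,-0.34]

```text
time: 5.35
ee_pos: [0.482, 0.1766, 0.2867]
tool_rot: [-0.0, -0.237, 0.972, 0.0]
force: [-3.1, 2.3, -0.2]
opening: 0.002
```

Call:
send_rows:
  targets:
    - [0,0.0009,0.0006,0,0,0,-0.34]
    - [0,0.0009,0.0005,0,0,0,-0.34]
    - [0,0.0009,0.0005,0,0,0,-0.34]

```text
time: 5.65
ee_pos: [0.4847, 0.1782, 0.2867]
tool_rot: [-0.0, -0.228, 0.974, 0.0]
force: [-4.2, 2.3, -0.4]
opening: 0.005
```

Call:
send_rows:
  targets:
    - [0,0.0009,0.0005,0,0,0,-0.34]
    - [0,0.0009,0.0005,0,0,0,-0.34]
    - [0,0.0009,0.0005,0,0,0,-0.34]

```text
time: 5.95
ee_pos: [0.4873, 0.1798, 0.2867]
tool_rot: [-0.0, -0.22, 0.976, 0.0]
force: [-4.1, 3.1, -0.8]
opening: 0.004
```

Call:
send_rows:
  targets:
    - [0,-0.0004,0.0009,0,0,0,0]
    - [0,-0.0004,0.0009,0,0,0,0]

```text
time: 6.15
ee_pos: [0.4873, 0.181, 0.2869]
tool_rot: [0.001, -0.22, 0.975, -0.001]
force: [-1.7, -4.1, -1.7]
opening: -0.001
```

Run:
```python
from h import *
s=read_state();print(s['ee_pos'],s['force'],s['moment'])
d=save('scene','s3.png');e=save('top','t3.png')
c=np.hstack([cv2.resize(d['image'][120:260,250:450],None,fx=2,fy=2),cv2.resize(e['image'][170:310,200:400],None,fx=2,fy=2)]);cv2.imwrite('pics/z3.png',c[:,:,::-1])
```

```text
[0.48731131 0.18096251 0.28690788] [-1.68180928 -4.11420859 -1.73922042] [-0.49906863  0.15987227 -0.03046885]
```

View pics/z3.png

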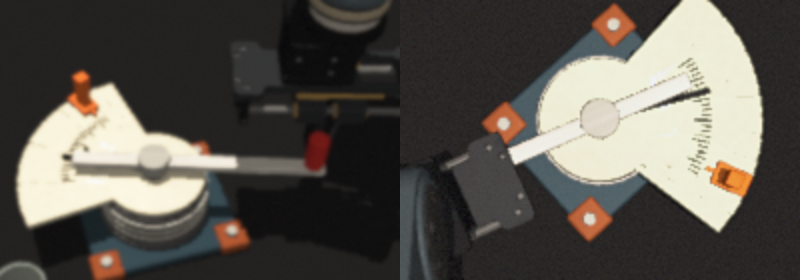

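Call:
send_rows:
  targets:
    - [0,0.0003,-0.0006,0,0,0,0]
    - [0,0.0009,0.0005,0,0,0,-0.34]
    - [0,0.0009,0.0005,0,0,0,-0.34]
    - [0,0.0009,0.0005,0,0,0,-0.34]

```text
time: 6.65
ee_pos: [0.4899, 0.1822, 0.2869]
tool_rot: [0.0, -0.211, 0.977, -0.0]
force: [-0.7, -3.1, -0.3]
opening: 0.008
```

Call:
send_rows:
  targets:
    - [0,0.0009,0.0004,0,0,0,-0.34]
    - [0,0.0009,0.0005,0,0,0,-0.34]
    - [0,0.0009,0.0005,0,0,0,-0.34]

```text
time: 6.95
ee_pos: [0.4925, 0.1837, 0.2868]
tool_rot: [0.0, -0.202, 0.979, -0.0]
force: [-0.4, -4.0, -0.1]
opening: 0.007
```

Call:
send_rows:
  targets:
    - [0,0.001,0.0003,0,0,0,-0.34]
    - [0,0.001,0.0003,0,0,0,-0.34]
    - [0,0.0009,0.0004,0,0,0,-0.34]

```text
time: 7.25
ee_pos: [0.4951, 0.1849, 0.2868]
tool_rot: [-0.0, -0.193, 0.981, 0.0]
force: [-1.4, -1.7, 0.7]
opening: 0.002
```

Call:
send_rows:
  targets:
    - [0,0.0009,0.0004,0,0,0,-0.34]
    - [0,0.0009,0.0004,0,0,0,-0.34]
    - [0,0.0009,0.0005,0,0,0,-0.34]

```text
time: 7.55
ee_pos: [0.4978, 0.1862, 0.2868]
tool_rot: [-0.0, -0.185, 0.983, 0.0]
force: [-2.0, -1.1, 2.1]
opening: 0.006
```

Call:
send_rows:
  targets:
    - [0,0.0009,0.0005,0,0,0,-0.34]
    - [0,0.0009,0.0004,0,0,0,-0.34]
    - [0,0.0009,0.0005,0,0,0,-0.34]

```text
time: 7.85
ee_pos: [0.5006, 0.1876, 0.2868]
tool_rot: [-0.0, -0.176, 0.984, 0.0]
force: [-3.2, -0.8, 2.1]
opening: 0.004
```

Call:
send_rows:
  targets:
    - [0,0.0009,0.0005,0,0,0,-0.34]
    - [0,0.0009,0.0004,0,0,0,-0.34]
    - [0,0.0009,0.0004,0,0,0,-0.34]

```text
time: 8.15
ee_pos: [0.5033, 0.1888, 0.2867]
tool_rot: [-0.0, -0.167, 0.986, 0.0]
force: [-2.5, -0.4, 2.0]
opening: 0.005
```

Call:
send_rows:
  targets:
    - [0,0.0009,0.0004,0,0,0,-0.34]
    - [0,0.0009,0.0004,0,0,0,-0.34]
    - [0,0.001,0.0004,0,0,0,-0.34]

```text
time: 8.45
ee_pos: [0.506, 0.1901, 0.2867]
tool_rot: [-0.0, -0.158, 0.987, 0.0]
force: [-2.8, 0.5, 1.9]
opening: 0.008
```

Call:
send_rows:
  targets:
    - [0,0.0009,0.0004,0,0,0,-0.34]
    - [0,0.0009,0.0004,0,0,0,-0.34]
    - [0,0.001,0.0004,0,0,0,-0.34]

```text
time: 8.75
ee_pos: [0.5089, 0.1912, 0.2867]
tool_rot: [-0.0, -0.15, 0.989, 0.0]
force: [-3.1, 1.0, 2.6]
opening: 0.006
```

Call:
send_rows:
  targets:
    - [0,0.0009,0.0004,0,0,0,-0.34]
    - [0,0.0009,0.0004,0,0,0,-0.34]
    - [0,0.001,0.0004,0,0,0,-0.34]

```text
time: 9.05
ee_pos: [0.5117, 0.1924, 0.2867]
tool_rot: [-0.0, -0.141, 0.99, 0.0]
force: [-3.8, 0.6, 0.3]
opening: 0.006
```

Call:
send_rows:
  targets:
    - [0,0.0009,0.0004,0,0,0,-0.34]
    - [0,0.001,0.0004,0,0,0,-0.34]
    - [0,0.001,0.0004,0,0,0,-0.34]

```text
time: 9.35
ee_pos: [0.5146, 0.1936, 0.2867]
tool_rot: [-0.0, -0.132, 0.991, 0.0]
force: [-2.8, 0.8, 1.7]
opening: 0.007
```

Call:
send_rows:
  targets:
    - [0,0.0009,0.0004,0,0,0,-0.34]
    - [0,0.001,0.0004,0,0,0,-0.34]
    - [0,0.001,0.0003,0,0,0,-0.34]

```text
time: 9.65
ee_pos: [0.5169, 0.1945, 0.2867]
tool_rot: [-0.001, -0.123, 0.992, -0.0]
force: [-5.8, -0.3, 4.5]
opening: 0.003
```

Call:
send_rows:
  targets:
    - [0,0.0009,0.0003,0,0,0,-0.3]

```text
time: 9.75
ee_pos: [0.5174, 0.1947, 0.2867]
tool_rot: [-0.002, -0.121, 0.993, -0.0]
force: [-6.7, -0.6, 4.9]
opening: 0.008
```

Call:
send_rows:
  targets:
    - [0,0,0,0,0,0,0]

```text
time: 9.85
ee_pos: [0.5173, 0.1947, 0.2867]
tool_rot: [-0.002, -0.121, 0.993, -0.0]
force: [-6.0, -1.0, 4.9]
opening: 0.007
```

Call:
send_rows:
  targets:
    - [0,0.001,0.0003,0,0,0,-0.1]
    - [0,0.001,0.0003,0,0,0,-0.1]

```text
time: 10.05
ee_pos: [0.5186, 0.1951, 0.2866]
tool_rot: [-0.003, -0.119, 0.993, -0.0]
force: [-9.0, -1.4, 7.7]
opening: 0.001
```

Call:
send_rows:
  targets:
    - [0,0.001,0.0003,0.0007,0,0,0]
    - [0,0.0008,0.0002,0.0005,0,0,0]

```text
time: 10.25
ee_pos: [0.5195, 0.1953, 0.2869]
tool_rot: [-0.005, -0.119, 0.993, -0.001]
force: [-9.3, -1.9, 0.3]
opening: 0.001
```

Call:
send_rows:
  targets:
    - [0,0.001,0.0003,0,0,0,0]
    - [0,0.0008,0.0002,0,0,0,0]

```text
time: 10.45
ee_pos: [0.5207, 0.1957, 0.2867]
tool_rot: [-0.006, -0.119, 0.993, -0.001]
force: [-11.0, -3.2, 4.2]
opening: 0.006
```

Call:
send_rows:
  targets:
    - [0,0.0006,0.0001,0,0,0,0]
    - [0,0,0,0,0,0,0]
    - [0,0,0,0,0,0,0]

```text
time: 10.75
ee_pos: [0.521, 0.1957, 0.2867]
tool_rot: [-0.007, -0.119, 0.993, -0.001]
force: [-10.2, -3.7, 5.4]
opening: 0.008
```

Call:
send_rows:
  targets:
    - [0,0,0,0,0,0,0]
    - [0,0,0,0,0,0,0]
    - [0,0,0,0,0,0,0]
    - [0,0,0,0,0,0,0]
    - [0,0,0,0,0,0,0]

```text
time: 11.25
ee_pos: [0.521, 0.1957, 0.2867]
tool_rot: [-0.007, -0.119, 0.993, -0.001]
force: [-12.0, -3.6, 4.2]
opening: 0.008
```

Call:
send_rows:
  targets:
    - [0,0,0,0,0,0,0]
    - [0,0,0,0,0,0,0]
    - [0,0,0,0,0,0,0]
    - [0,0,0,0,0,0,0]
    - [0,0,0,0,0,0,0]

```text
time: 11.75
ee_pos: [0.521, 0.1958, 0.2867]
tool_rot: [-0.007, -0.119, 0.993, -0.001]
force: [-10.9, -2.8, 5.2]
opening: 0.007
```

Run:
```python
from h import *
d=save('scene','s4.png');e=save('top','t4.png')
c=np.hstack([cv2.resize(d['image'][120:260,250:450],None,fx=2,fy=2),cv2.resize(e['image'][170:310,200:400],None,fx=2,fy=2)]);cv2.imwrite('pics/z4.png',c[:,:,::-1])
```

```text
(no output)
```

View pics/z4.png

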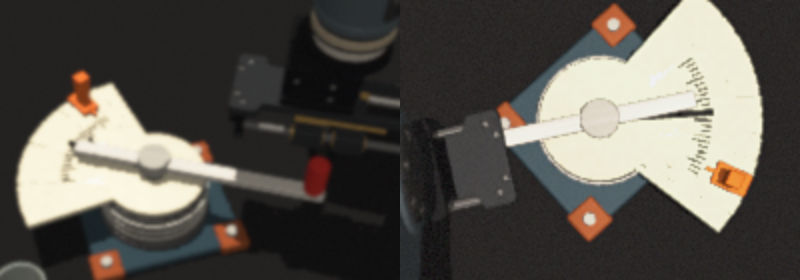

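Call:
send_rows:
  targets:
    - [0,-0.0033,-0.0014,0,0,0,1.2]
    - [0,-0.0033,-0.0014,0,0,0,1.2]
    - [0,-0.0033,-0.0014,0,0,0,1.2]
    - [0,-0.0033,-0.0014,0,0,0,1.2]
    - [0,-0.0033,-0.0014,0,0,0,1.2]

```text
time: 12.35
ee_pos: [0.508, 0.1896, 0.2877]
tool_rot: [0.0, -0.172, 0.985, 0.0]
force: [-2.7, 1.3, -1.9]
opening: 0.004
```

Call:
send_rows:
  targets:
    - [0,-0.0032,-0.0017,0,0,0,1.2]
    - [0,-0.0032,-0.0017,0,0,0,1.2]
    - [0,-0.0032,-0.0017,0,0,0,1.2]
    - [0,-0.0032,-0.0017,0,0,0,1.2]
    - [0,-0.0032,-0.0017,0,0,0,1.2]

```text
time: 12.85
ee_pos: [0.4919, 0.181, 0.2881]
tool_rot: [0.0, -0.223, 0.975, -0.0]
force: [-2.8, 1.1, -0.7]
opening: 0.002
```

Call:
send_rows:
  targets:
    - [0,-0.003,-0.002,0,0,0,1.2]
    - [0,-0.003,-0.002,0,0,0,1.2]
    - [0,-0.003,-0.002,0,0,0,1.2]
    - [0,-0.003,-0.002,0,0,0,1.2]
    - [0,-0.003,-0.002,0,0,0,1.2]

```text
time: 13.35
ee_pos: [0.477, 0.1709, 0.288]
tool_rot: [0.0, -0.274, 0.962, -0.0]
force: [-3.4, 0.3, -0.1]
opening: 0.004
```

Call:
send_rows:
  targets:
    - [0,-0.0027,-0.0024,0,0,0,1.2]
    - [0,-0.0027,-0.0024,0,0,0,1.2]
    - [0,-0.0027,-0.0024,0,0,0,1.2]
    - [0,-0.0027,-0.0024,0,0,0,1.2]
    - [0,-0.0027,-0.0024,0,0,0,1.2]

```text
time: 13.85
ee_pos: [0.4635, 0.1589, 0.288]
tool_rot: [0.0, -0.324, 0.946, -0.0]
force: [-1.9, 0.2, 0.3]
opening: 0.005
```

Call:
send_rows:
  targets:
    - [0,-0.0025,-0.0025,0,0,0,1.2]
    - [0,-0.0025,-0.0025,0,0,0,1.2]
    - [0,-0.0025,-0.0025,0,0,0,1.2]
    - [0,-0.0025,-0.0025,0,0,0,1.2]
    - [0,-0.0025,-0.0025,0,0,0,1.2]

```text
time: 14.35
ee_pos: [0.4511, 0.1463, 0.288]
tool_rot: [0.0, -0.373, 0.928, -0.0]
force: [0.0, -0.8, -0.0]
opening: 0.004
```

Call:
send_rows:
  targets:
    - [0,-0.0029,-0.0027,0,0,0,0]
    - [0,-0.0029,-0.0027,0,0,0,0]
    - [0,-0.004,-0.0037,0,0,0,0]
    - [0,-0.004,-0.0037,0,0,0,0]
    - [0,-0.004,-0.0037,0,0,0,0]

```text
time: 14.85
ee_pos: [0.4332, 0.1298, 0.2881]
tool_rot: [0.0, -0.372, 0.928, -0.0]
force: [-0.1, 0.5, -0.3]
opening: 0.006
```

Call:
send_rows:
  targets:
    - [0,0,0,0.02,0,0,0]
    - [0,0,0,0.03,0,0,0]
    - [0,0,0,0.03,0,0,0]
    - [0,0,0,0.03,0,0,0]
    - [0,0,0,0.01,0,0,0]

```text
time: 15.35
ee_pos: [0.4337, 0.1301, 0.4106]
tool_rot: [0.003, -0.372, 0.928, -0.001]
force: [-0.0, -0.1, -0.4]
opening: 0.004
```

Run:
```python
from h import *
s=read_state();print(s['ee_pos'],s['force'],s['joint_positions'])
d=save('scene','s5.png');e=save('top','t5.png')
c=np.hstack([cv2.resize(d['image'][120:260,250:450],None,fx=2,fy=2),cv2.resize(e['image'][170:310,200:400],None,fx=2,fy=2)]);cv2.imwrite('pics/z5.png',c[:,:,::-1])
c=cv2.resize(e['image'][150:310,210:400],None,fx=4,fy=4,interpolation=cv2.INTER_CUBIC);cv2.imwrite('pics/topz5.png',c[:,:,::-1])
```

```text
[0.43374879 0.13005405 0.41058901] [-0.01738531 -0.07726629 -0.4246267 ] [ 4.36441323e-02  2.87068311e-01  1.84207723e+00  5.40050637e-05
  1.00629314e+00 -2.28954237e+00]
```

View pics/z5.png

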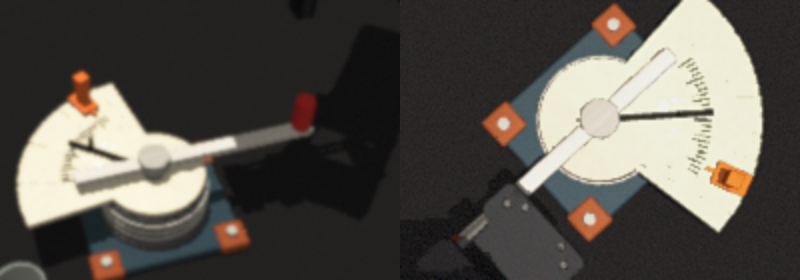

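View pics/topz5.png

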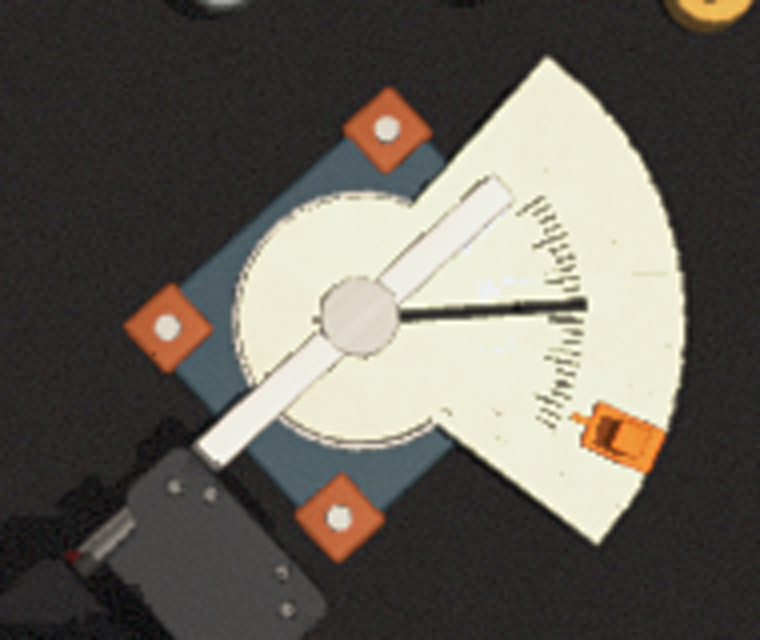

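Run:
```python
from h import *
d=dict(np.load('pics/t5.npz'))
m=lambda x,y:((x+.5)/4-.5+210,(y+.5)/4-.5+150)
piv=at_z(d,*m(360,317),.104)[:2]
def pol(P): q=P[:2]-piv; return P.round(4),round(np.hypot(*q),4),round(np.degrees(np.arctan2(q[1],q[0])),2)
print('piv',piv)
for n,x,y,z in [('tip',586,303,.082),('tipmid',480,311,.082),('nose',572,416,.08),('pegtop',634,440,.125),('foot_in_a',597,402,.085),('foot_in_b',583,450,.085),('foot_out_a',664,430,.085),('foot_out_b',648,472,.085),('tail',497,188,.098),('grip?',340,350,.098)]: print(n,pol(at_z(d,*m(x,y),z)))
c=cv2.resize(d['image'][195:285,335:395],None,fx=8,fy=6.5,interpolation=cv2.INTER_NEAREST);cv2.imwrite('pics/mk5.png',c[:,:,::-1])
```

```text
piv [0.57659728 0.03490911]
tip (array([ 0.5848, -0.0677,  0.082 ]), np.float64(0.103), np.float64(-85.41))
tipmid (array([ 0.5807, -0.0193,  0.082 ]), np.float64(0.0544), np.float64(-85.73))
nose (array([ 0.5334, -0.0617,  0.08  ]), np.float64(0.1059), np.float64(-114.09))
pegtop (array([ 0.5239, -0.085 ,  0.125 ]), np.float64(0.131), np.float64(-113.71))
foot_in_a (array([ 0.5399, -0.0726,  0.085 ]), np.float64(0.1136), np.float64(-108.85))
foot_in_b (array([ 0.5182, -0.0664,  0.085 ]), np.float64(0.1169), np.float64(-119.97))
foot_out_a (array([ 0.5276, -0.1031,  0.085 ]), np.float64(0.1464), np.float64(-109.56))
foot_out_b (array([ 0.5086, -0.0958,  0.085 ]), np.float64(0.1474), np.float64(-117.48))
tail (array([ 0.6356, -0.0259,  0.098 ]), np.float64(0.0847), np.float64(-45.89))
grip? (array([0.5619, 0.0438, 0.098 ]), np.float64(0.0171), np.float64(148.8))
```

View pics/mk5.png

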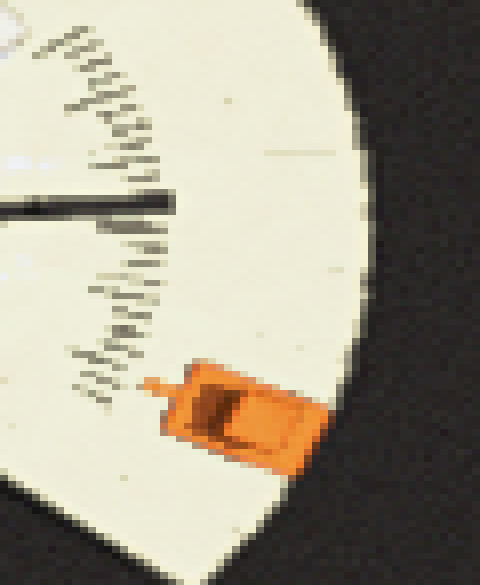

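Call:
send_rows:
  targets:
    - [0.5,0.0045,-0.0107,0,0,0,-7.88]
    - [0.5,0.0045,-0.0107,0,0,0,-7.88]
    - [0.5,0.0045,-0.0107,0,0,0,-7.88]
    - [0.5,0.0045,-0.0107,0,0,0,-7.88]
    - [0.5,0.0045,-0.0107,0,0,0,-7.88]

```text
time: 15.95
ee_pos: [0.4553, 0.0761, 0.4059]
tool_rot: [-0.002, -0.034, 0.999, 0.0]
force: [0.2, -0.6, 0.3]
opening: 0.379
```

Call:
send_rows:
  targets:
    - [0.5,0.0045,-0.0107,0,0,0,-7.88]
    - [0.5,0.0045,-0.0107,0,0,0,-7.88]
    - [0.5,0.0045,-0.0107,0,0,0,-7.88]
    - [0.5,0.0045,-0.0107,0,0,0,-7.88]
    - [0.5,0.0045,-0.0107,0,0,0,-7.88]

```text
time: 16.45
ee_pos: [0.4779, 0.0227, 0.4058]
tool_rot: [-0.002, 0.304, 0.953, -0.0]
force: [-0.6, -0.6, 0.1]
opening: 0.498
```

Call:
send_rows:
  targets:
    - [0.5,0.0045,-0.0107,0,0,0,-7.88]
    - [0.5,0.0045,-0.0107,0,0,0,-7.88]
    - [0.5,0.0045,-0.0107,0,0,0,-7.88]
    - [0.5,0.0045,-0.0107,0,0,0,-7.88]
    - [0.5,0.0045,-0.0107,0,0,0,-7.88]

```text
time: 16.95
ee_pos: [0.5004, -0.0308, 0.4057]
tool_rot: [-0.002, 0.608, 0.794, -0.001]
force: [0.4, -0.0, -0.1]
opening: 0.499
```

Call:
send_rows:
  targets:
    - [0.5,0.0045,-0.0107,0,0,0,-7.88]
    - [0.5,0.0045,-0.0107,0,0,0,-7.88]
    - [0.5,0.0045,-0.0107,0,0,0,-7.88]
    - [0.5,0.0045,-0.0107,0,0,0,-7.88]
    - [0.5,0.0045,-0.0107,0,0,0,-7.88]

```text
time: 17.45
ee_pos: [0.5229, -0.0842, 0.4056]
tool_rot: [-0.002, 0.84, 0.543, -0.001]
force: [0.1, 0.0, 0.1]
opening: 0.503
```

Call:
send_rows:
  targets:
    - [0.5,0,0,0,0,0,0]
    - [0.5,0,0,0,0,0,0]

```text
time: 17.65
ee_pos: [0.5228, -0.0837, 0.4063]
tool_rot: [-0.002, 0.838, 0.546, -0.001]
force: [0.4, 0.5, -0.0]
opening: 0.499
```

Run:
```python
from h import *
from scipy.spatial.transform import Rotation as Ro
s=read_state();q=s['tool_rot'];M=Ro.from_quat(np.r_[q[1:],q[0]]).as_matrix();print(s['ee_pos'],s['opening'],M.round(3),np.degrees(np.arctan2(M[1,1],M[0,1])))
d=save('wrist','w6.png');e=save('scene','s6.png')
print(e['image'].shape)
```

```text
[ 0.52276483 -0.08373602  0.40631157] 0.4986551904946163 [[ 0.403  0.915 -0.003]
 [ 0.915 -0.403  0.002]
 [ 0.    -0.004 -1.   ]] -23.787907863281145
(400, 640, 3)
```

View pics/w6.png

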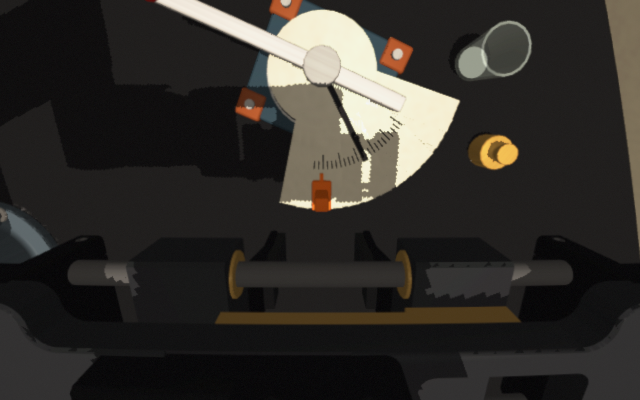

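Call:
send_rows:
  targets:
    - [0.5,0.0005,0,-0.025,0,0,0]
    - [0.5,0.0005,0,-0.03,0,0,0]
    - [0.5,0,0,-0.025,0,0,0]
    - [0.5,0,0,-0.02,0,0,0]
    - [0.5,0,0,-0.01,0,0,0]

```text
time: 18.25
ee_pos: [0.5235, -0.0831, 0.2961]
tool_rot: [-0.002, 0.838, 0.546, -0.001]
force: [-0.1, 0.2, -0.5]
opening: 0.502
```

Run:
```python
from h import *
s=read_state();print(s['ee_pos'],s['force'])
d=save('wrist','w7.png');e=save('scene','s7.png')
cv2.imwrite('pics/z7.png',np.hstack([d['image'],cv2.resize(e['image'][100:240,230:370],(400,400))])[:,:,::-1][:, 240:])
```

```text
[ 0.52346553 -0.0830718   0.29614725] [-0.05425988  0.17747684 -0.46560492]
```

View pics/z7.png

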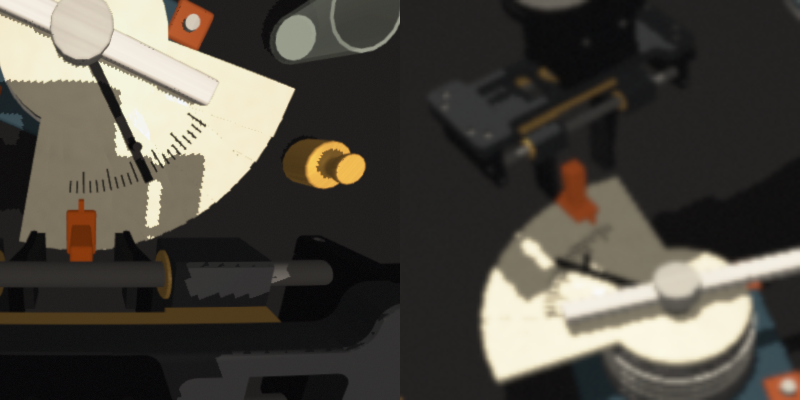

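Call:
send_rows:
  targets:
    - [0.5,0,-0.0005,-0.012,0,0,0]
    - [0.5,0,0,-0.0105,0,0,0]
    - [0.5,0,0,0,0,0,0]
  force: 8

```text
time: 18.65
ee_pos: [0.5239, -0.0842, 0.2745]
tool_rot: [-0.001, 0.838, 0.545, -0.001]
force: [-0.7, 1.1, 0.2]
opening: 0.499
```

Call:
send_rows:
  targets:
    - [0.3,0,0,0,0,0,0]
    - [0.22,0,0,0,0,0,0]
    - [0.15,0,0,0,0,0,0]
    - [0.1,0,0,0,0,0,0]
    - [0.05,0,0,0,0,0,0]

```text
time: 19.15
ee_pos: [0.5242, -0.0843, 0.2757]
tool_rot: [0.0, 0.838, 0.545, -0.0]
force: [-0.7, 0.9, 1.7]
opening: 0.162
```

Run:
```python
from h import *
s=read_state();print(s['ee_pos'],s['force'],s['opening'])
d=save('wrist','w8.png')
cv2.imwrite('pics/z8.png',cv2.resize(d['image'][80:280,220:480],None,fx=3,fy=3)[:,:,::-1])
```

```text
[ 0.52421396 -0.08433659  0.27570236] [-0.72141535  0.85270983  1.66549149] 0.16197290685776092
```

View pics/z8.png

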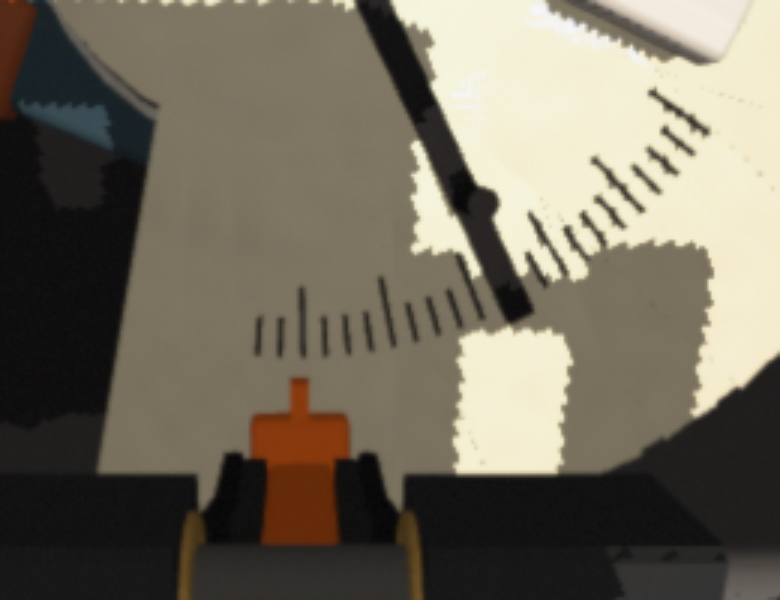

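Run:
```python
from h import *
d=dict(np.load('pics/w8.npz'));piv=np.array([.5766,.0349])
for n,u,v,z in [('nose',320,206.3,.081),('tip',392,185.3,.082),('pin',381.3,147.5,.099)]:
    P=at_z(d,u,v,z);q=P[:2]-piv;print(n,P.round(4),np.hypot(*q).round(4),np.degrees(np.arctan2(q[1],q[0])).round(2))
a0=np.radians(-113.9);p=lambda a:piv+.13*np.array([np.cos(a),np.sin(a)])
k=np.linspace(0,28.3,21)
for i in range(0,20,5): print(((p(a0+np.radians(k[i+5]))-p(a0+np.radians(k[i])))*1000/5).round(2))
```

```text
nose [ 0.5341 -0.0639  0.081 ] 0.1075 -113.29
tip [ 0.5819 -0.0695  0.082 ] 0.1045 -87.1
pin [ 0.5811 -0.0417  0.099 ] 0.0768 -86.61
[ 3.01 -1.12]
[ 3.12 -0.74]
[ 3.19 -0.35]
[3.21 0.05]
```

Call:
send_rows:
  targets:
    - [0.05,0.00276,-0.00104,0,0,0,1.3]
    - [0.05,0.00276,-0.00104,0,0,0,1.3]
    - [0.05,0.00276,-0.00104,0,0,0,1.3]
    - [0.05,0.00276,-0.00104,0,0,0,1.3]
    - [0.05,0.00276,-0.00104,0,0,0,1.3]

```text
time: 19.7
ee_pos: [0.5384, -0.0896, 0.2756]
tool_rot: [0.0, 0.805, 0.593, 0.0]
force: [0.2, 1.7, 5.8]
opening: 0.158
```

Call:
send_rows:
  targets:
    - [0.05,0.00286,-0.00072,0,0,0,1.3]
    - [0.05,0.00286,-0.00072,0,0,0,1.3]
    - [0.05,0.00286,-0.00072,0,0,0,1.3]
    - [0.05,0.00286,-0.00072,0,0,0,1.3]
    - [0.05,0.00286,-0.00072,0,0,0,1.3]

```text
time: 20.2
ee_pos: [0.5527, -0.093, 0.2756]
tool_rot: [-0.0, 0.771, 0.637, 0.0]
force: [-2.1, 1.5, 5.7]
opening: 0.16
```

Call:
send_rows:
  targets:
    - [0.05,0.00292,-0.00039,0,0,0,1.3]
    - [0.05,0.00292,-0.00039,0,0,0,1.3]
    - [0.05,0.00292,-0.00039,0,0,0,1.3]
    - [0.05,0.00292,-0.00039,0,0,0,1.3]
    - [0.05,0.00292,-0.00039,0,0,0,1.3]

```text
time: 20.7
ee_pos: [0.5672, -0.0949, 0.2756]
tool_rot: [-0.0, 0.733, 0.68, 0.0]
force: [-1.2, 2.1, 4.9]
opening: 0.164
```

Run:
```python
from h import *
s=read_state();print(s['ee_pos'],s['force'],s['opening'])
d=save('wrist','w9.png')
cv2.imwrite('pics/z9.png',cv2.resize(d['image'][80:280,220:480],None,fx=3,fy=3)[:,:,::-1])
```

```text
[ 0.56724984 -0.09485835  0.27563706] [-1.16789102  2.07624299  4.88074755] 0.1641592216523929
```

View pics/z9.png

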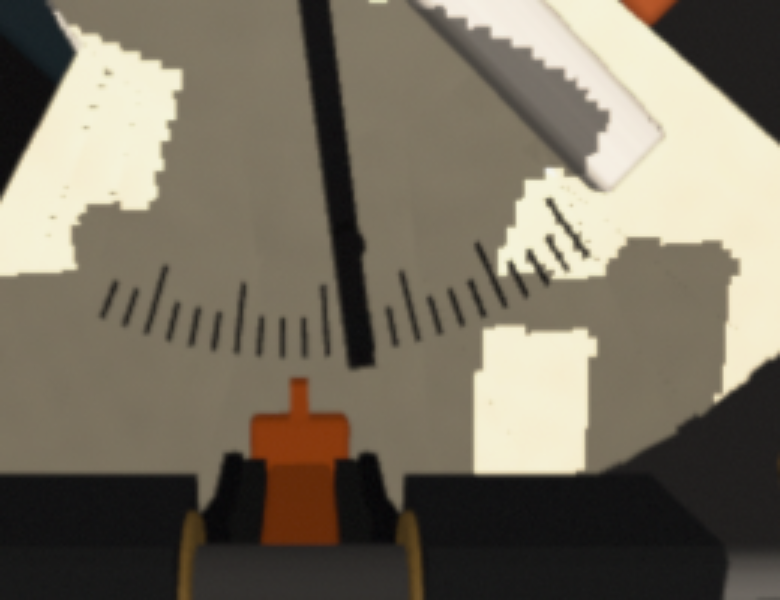

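Call:
send_rows:
  targets:
    - [0.05,0.00318,-5e-05,0,0,0,1.4]
    - [0.05,0.00318,-5e-05,0,0,0,1.4]
    - [0.05,0.00318,-5e-05,0,0,0,1.4]
    - [0.05,0.00318,-5e-05,0,0,0,1.4]
    - [0.05,0.00318,-5e-05,0,0,0,1.4]

```text
time: 21.25
ee_pos: [0.583, -0.0949, 0.2756]
tool_rot: [-0.0, 0.69, 0.723, 0.0]
force: [-1.8, 1.8, 5.4]
opening: 0.159
```

Call:
send_rows:
  targets:
    - [0.05,0,0,0,0,0,0]
    - [0.05,0,0,0,0,0,0]

```text
time: 21.45
ee_pos: [0.5833, -0.0949, 0.2757]
tool_rot: [0.0, 0.691, 0.723, 0.001]
force: [0.1, 2.5, 3.8]
opening: 0.164
```

Run:
```python
from h import *
s=read_state();print(s['ee_pos'],s['force'],s['opening'])
d=save('wrist','w10.png')
cv2.imwrite('pics/z10.png',cv2.resize(d['image'][150:250,260:380],None,fx=6,fy=6,interpolation=cv2.INTER_CUBIC)[:,:,::-1])
```

```text
[ 0.5832956  -0.09487708  0.27565234] [0.08902728 2.49195735 3.82141936] 0.16408809737094332
```

View pics/z10.png

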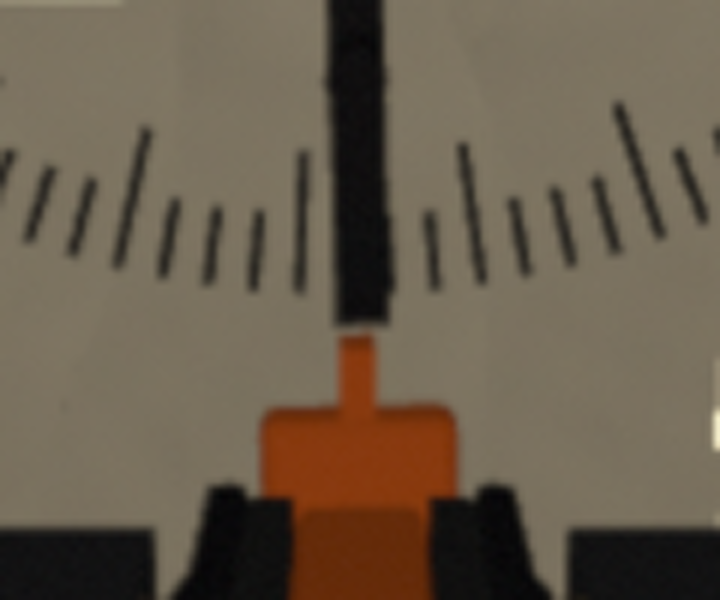

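Call:
send_rows:
  targets:
    - [0.05,0.0005,0,0,0,0,0.2]
    - [0.05,0,0,0,0,0,0]
    - [0.05,0,0,0,0,0,0]

```text
time: 21.8
ee_pos: [0.5834, -0.0949, 0.2756]
tool_rot: [-0.0, 0.69, 0.724, 0.0]
force: [-0.8, 3.3, 5.3]
opening: 0.161
```

Run:
```python
from h import *
s=read_state();print(s['ee_pos'],s['force'],s['opening'])
d=save('wrist','w11.png')
cv2.imwrite('pics/z11.png',cv2.resize(d['image'][150:250,260:380],None,fx=6,fy=6,interpolation=cv2.INTER_CUBIC)[:,:,::-1])
```

```text
[ 0.58343408 -0.09490929  0.27564943] [-0.80808569  3.33548476  5.34825032] 0.16138581397137142
```

View pics/z11.png

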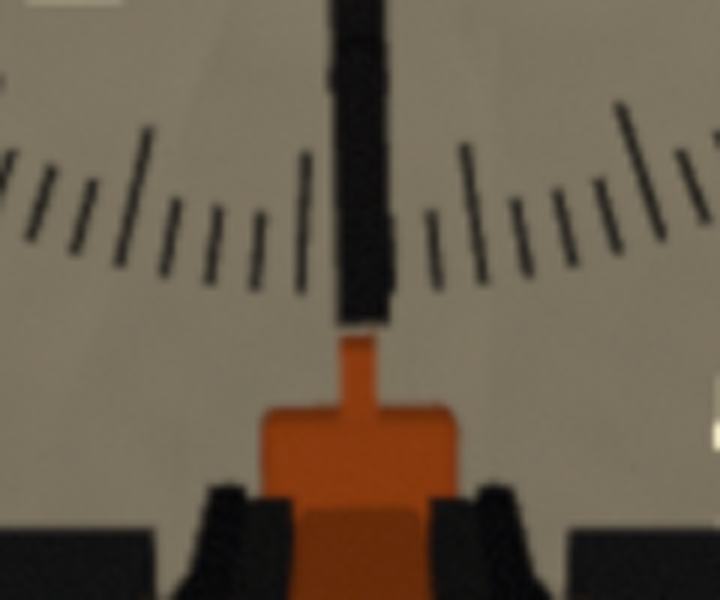

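Call:
send_rows:
  targets:
    - [0.05,0.0007,0,0,0,0,0.25]
    - [0.05,0,0,0,0,0,0]
    - [0.05,0,0,0,0,0,0]

```text
time: 22.15
ee_pos: [0.584, -0.0949, 0.2756]
tool_rot: [-0.0, 0.688, 0.726, 0.0]
force: [-1.5, 2.1, 5.6]
opening: 0.159
```

Run:
```python
from h import *
s=read_state();print(s['ee_pos'],s['force'],s['opening'])
d=save('wrist','w12.png')
cv2.imwrite('pics/z12.png',cv2.resize(d['image'][150:250,260:380],None,fx=6,fy=6,interpolation=cv2.INTER_CUBIC)[:,:,::-1])
```

```text
[ 0.58404504 -0.09488847  0.27562005] [-1.53020441  2.09668123  5.56026672] 0.15928122482166646
```

View pics/z12.png

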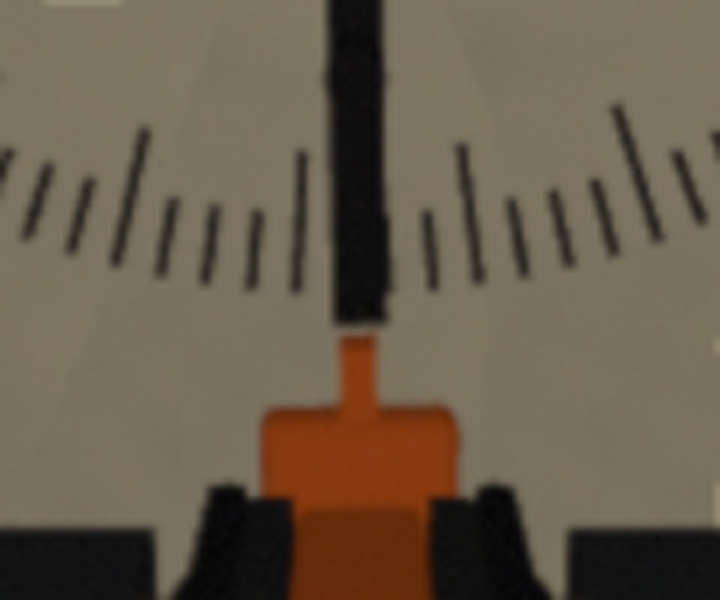

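Call:
send_rows:
  targets:
    - [0.2,0,0,0,0,0,0]
    - [0.25,0,0,0,0,0,0]
    - [0.35,0,0,0,0,0,0]
    - [0.45,0,0,0,0,0,0]
    - [0.45,0,0,0,0,0,0]

```text
time: 22.7
ee_pos: [0.5841, -0.0955, 0.2752]
tool_rot: [-0.0, 0.688, 0.726, -0.0]
force: [-0.1, -1.2, -1.0]
opening: 0.412
```

Run:
```python
from h import *
s=read_state();print(s['ee_pos'],s['force'],s['opening'])
d=save('wrist','w13.png')
cv2.imwrite('pics/z13.png',cv2.resize(d['image'][150:250,260:380],None,fx=6,fy=6,interpolation=cv2.INTER_CUBIC)[:,:,::-1])
```

```text
[ 0.58410263 -0.09547689  0.27522754] [-0.07660088 -1.22065075 -0.95304256] 0.4116816202491764
```

View pics/z13.png

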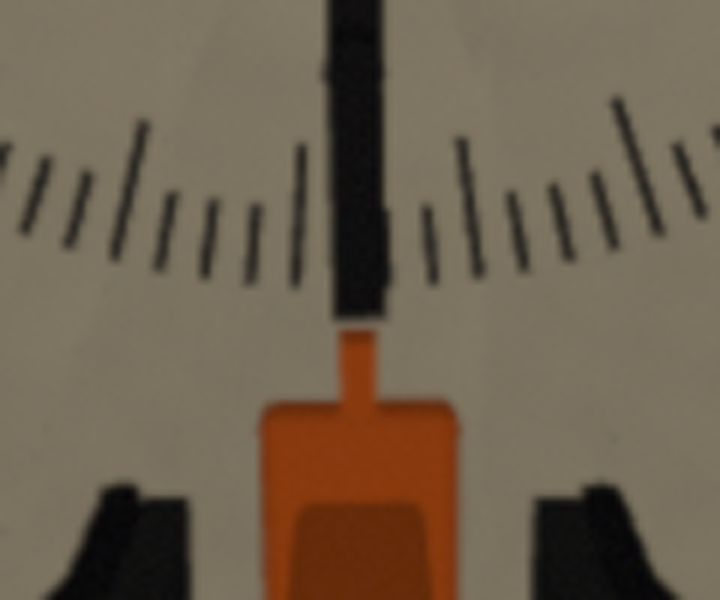

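Released and still in line: the nose is centred at x≈358 and the tip at x≈359. Now I lift clear and check from above.

Call:
send_rows:
  targets:
    - [0.45,0,0,0.02,0,0,0]
    - [0.45,0,0,0.03,0,0,0]
    - [0.45,0,0,0.03,0,0,0]
    - [0.45,0,0,0.03,0,0,0]
    - [0.45,0,0,0.02,0,0,0]

```text
time: 23.25
ee_pos: [0.5843, -0.0955, 0.4078]
tool_rot: [0.001, 0.688, 0.726, 0.001]
force: [0.1, -0.2, -0.4]
opening: 0.448
```

Call:
send_rows:
  targets:
    - [0.45,-0.02,-0.03,0,0,0,0]
    - [0.45,-0.02,-0.035,0,0,0,0]
    - [0.45,-0.02,-0.035,0,0,0,0]
    - [0.45,-0.02,-0.035,0,0,0,0]
    - [0.45,-0.02,-0.03,0,0,0,0]

```text
time: 23.75
ee_pos: [0.4831, -0.2619, 0.4056]
tool_rot: [0.0, 0.688, 0.725, -0.0]
force: [0.7, 0.6, 0.3]
opening: 0.451
```

Call:
send_rows:
  targets:
    - [0.45,0,0,0,0,0,0]
    - [0.45,0,0,0,0,0,0]
    - [0.45,0,0,0,0,0,0]

```text
time: 24.05
ee_pos: [0.4843, -0.2597, 0.4054]
tool_rot: [-0.0, 0.688, 0.726, 0.0]
force: [-0.6, -0.4, 0.4]
opening: 0.452
```

Run:
```python
from h import *
s=read_state();print(s['time'],s['ee_pos'],s['force'])
e=save('top','t14.png')
cv2.imwrite('pics/z14.png',cv2.resize(e['image'][110:310,210:410],None,fx=3,fy=3,interpolation=cv2.INTER_CUBIC)[:,:,::-1])
```

```text
24.05 [ 0.48433894 -0.25970045  0.40541147] [-0.61115636 -0.42231085  0.41606946]
```

View pics/z14.png

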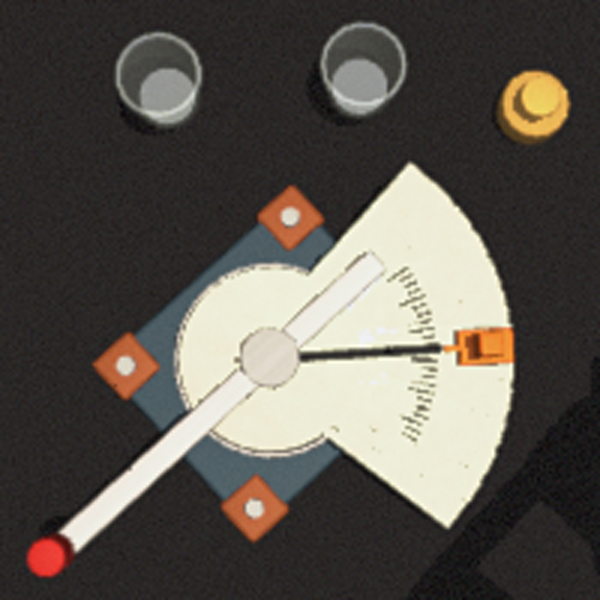

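```bash
python3 -c "from h import *; job_done()"
```

```text
the job is handed in; nothing more can be done
```

The orange marker's nose is in line with the pointer tip, and the job is handed in at about 24 s of the 67 s allowed.

- **Push:** I pushed the red grip with closed fingers until the resistance firmed up, at roughly 0.50 rad of lever travel. I then leaned on it for more than 1 s. The readings gave about 11–12.5 N along the push and about 13 N in total, so well under 22 N.
- **Release:** I followed the lever back and let go. The final top view shows it at rest, with the pointer where the lever left it.
- **Marker:** I pinched the peg from above, slid the marker along the scale and released it. In the wrist camera view the nose and tip were about 0.2 mm apart, before and after release. The final top view agrees.
- **Bystanders:** The beakers and the brass weight stand where they were, judged by eye in the final view, and the arm is clear of everything.

Two readings were less clean:

- **Force on the grip:** The fingers stuck to the grip by friction. This gave side forces of a few newtons along the lever, and vertical forces of up to about 8 N on the tool while pressing.
- **Camera angles:** The wrist and top cameras differed by about 2° on the angle between marker and pointer. I set the final alignment from the nose and tip seen together in one wrist picture, so that difference does not affect it.

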